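Line up relief panels by height on the sloped stand

TASK

Set the four cardboard relief panels out on the sloped display stand in order of height, one centred on each painted stripe, with the tallest next to the model column and the shortest at the far end. Each lies relief side out and straight up the slope, its dark foot strip down and its foot edge resting against the stand's bottom lip. Do not knock the model column.

Things in the scene. Friction and masses are not known exactly. Their poses are not given: they have to be found in the camera images.
- panel_64: loose light-brown cardboard panel, 64 mm tall (x) by 44 mm wide (y) by 14 mm thick (z), one square block and a round boss in relief, relief side up; a dark strip across its face marks its foot. At the start it lies flat on the table. Origin: centre of its back (underside); x runs from foot to head, z out of the relief side. 20 to 80 g
- panel_84: loose light-brown cardboard panel, 84 mm tall (x) by 44 mm wide (y) by 14 mm thick (z), three long ribs and a round boss in relief, relief side up; a dark strip across its face marks its foot. At the start it lies flat on the table. Origin: centre of its back (underside); x runs from foot to head, z out of the relief side. 20 to 80 g
- panel_104: loose light-brown cardboard panel, 104 mm tall (x) by 44 mm wide (y) by 14 mm thick (z), four cross bars and a round boss in relief, relief side up; a dark strip across its face marks its foot. At the start it lies flat on the table. Origin: centre of its back (underside); x runs from foot to head, z out of the relief side. 20 to 80 g
- panel_124: loose light-brown cardboard panel, 124 mm tall (x) by 44 mm wide (y) by 14 mm thick (z), two columns of five small blocks in relief, relief side up; a dark strip across its face marks its foot. At the start it lies flat on the table. Origin: centre of its back (underside); x runs from foot to head, z out of the relief side. 20 to 80 g
- stand: fixed wooden stand with a white slippery face, 420 mm wide (y), 150 mm long, sloping up at 18 degrees from the bottom lip. Origin on the table under its middle, x level from lip to back, z up. Face and lip meet at x = -71 mm, 22 mm above the table; back edge at x = +71 mm, 68 mm up. Lip 8 mm thick, 10 mm proud of the face. A panel let go on the face slides down to the lip
- mark_black: black painted stripe, 16 mm wide, running up the stand's face from the lip: one of four places 100 mm apart, this one at y = +150 mm in the stand's frame. The colour itself means nothing. Origin: mid-stripe, where face and lip meet; x points up along the slope, y along the lip, z square out of the face
- mark_yellow: yellow painted stripe, 16 mm wide, running up the stand's face from the lip: one of four places 100 mm apart, this one at y = +50 mm in the stand's frame. The colour itself means nothing. Origin: mid-stripe, where face and lip meet; x points up along the slope, y along the lip, z square out of the face
- mark_blue: blue painted stripe, 16 mm wide, running up the stand's face from the lip: one of four places 100 mm apart, this one at y = -50 mm in the stand's frame. The colour itself means nothing. Origin: mid-stripe, where face and lip meet; x points up along the slope, y along the lip, z square out of the face
- mark_red: red painted stripe, 16 mm wide, running up the stand's face from the lip: one of four places 100 mm apart, this one at y = -150 mm in the stand's frame. The colour itself means nothing. Origin: mid-stripe, where face and lip meet; x points up along the slope, y along the lip, z square out of the face
- column: loose upright model column of brown cardboard, 135 mm high, 52 mm square base, 34 mm shaft, square head; it stands on the table 268 mm from the stand's middle at one end of the stand, either end (a low round dome model stands at the other). Origin: centre of its underside. Do not knock it
Mind the look-alikes: they are no part of the job. What is shaped like the panel_84 but purple is not meant. Leave any turquoise look-alike of the panel_124 alone.

How it is judged:
At the end, for the whole second after the job is handed in: From the column's end, the 124, 104, 84 and 64 mm panels lie on the first to fourth stripe: centred within 13 mm, foot edge within 8 mm of the lip, back on the face (6 mm, 6 degrees), straight up the slope within 10 degrees, foot down, all at rest (((y of column in the frame of stand above 0.1 m and (x of panel_124 in the frame of mark_black between 0.056 and 0.07 m and y of panel_124 in the frame of mark_black between -0.013 and 0.013 m and z of panel_124 in the frame of mark_black between -0.006 and 0.006 m and angle between the x axis of panel_124 and the x axis of mark_black, either way round below 0.17 rad) and (x of panel_104 in the frame of mark_yellow between 0.046 and 0.06 m and y of panel_104 in the frame of mark_yellow between -0.013 and 0.013 m and z of panel_104 in the frame of mark_yellow between -0.006 and 0.006 m and angle between the x axis of panel_104 and the x axis of mark_yellow, either way round below 0.17 rad) and (x of panel_84 in the frame of mark_blue between 0.036 and 0.05 m and y of panel_84 in the frame of mark_blue between -0.013 and 0.013 m and z of panel_84 in the frame of mark_blue between -0.006 and 0.006 m and angle between the x axis of panel_84 and the x axis of mark_blue, either way round below 0.17 rad) and (x of panel_64 in the frame of mark_red between 0.026 and 0.04 m and y of panel_64 in the frame of mark_red between -0.013 and 0.013 m and z of panel_64 in the frame of mark_red between -0.006 and 0.006 m and angle between the x axis of panel_64 and the x axis of mark_red, either way round below 0.17 rad)) or (y of column in the frame of stand below -0.1 m and (x of panel_124 in the frame of mark_red between 0.056 and 0.07 m and y of panel_124 in the frame of mark_red between -0.013 and 0.013 m and z of panel_124 in the frame of mark_red between -0.006 and 0.006 m and angle between the x axis of panel_124 and the x axis of mark_red, either way round below 0.17 rad) and (x of panel_104 in the frame of mark_blue between 0.046 and 0.06 m and y of panel_104 in the frame of mark_blue between -0.013 and 0.013 m and z of panel_104 in the frame of mark_blue between -0.006 and 0.006 m and angle between the x axis of panel_104 and the x axis of mark_blue, either way round below 0.17 rad) and (x of panel_84 in the frame of mark_yellow between 0.036 and 0.05 m and y of panel_84 in the frame of mark_yellow between -0.013 and 0.013 m and z of panel_84 in the frame of mark_yellow between -0.006 and 0.006 m and angle between the x axis of panel_84 and the x axis of mark_yellow, either way round below 0.17 rad) and (x of panel_64 in the frame of mark_black between 0.026 and 0.04 m and y of panel_64 in the frame of mark_black between -0.013 and 0.013 m and z of panel_64 in the frame of mark_black between -0.006 and 0.006 m and angle between the x axis of panel_64 and the x axis of mark_black, either way round below 0.17 rad))) and linear speed of each of panel_64, panel_84, panel_104, panel_124 below 0.02 m/s and angular speed of each of panel_64, panel_84, panel_104, panel_124 below 0.2 rad/s and angle between panel_64's own x axis and vertical between 1.15 and 1.36 rad and angle between each of panel_64, panel_84, panel_104, panel_124's own z axis and vertical below 0.42 rad and angle between panel_84's own x axis and vertical between 1.15 and 1.36 rad and angle between panel_104's own x axis and vertical between 1.15 and 1.36 rad and angle between panel_124's own x axis and vertical between 1.15 and 1.36 rad); the robot touches nothing.
It fails at once if the model column is knocked: shifted more than 30 mm or tipped more than 17 degrees (distance of column from where it was at the start of the episode above 0.03 m or angle between column's own z axis and vertical above 0.3 rad).
It also fails if it takes over 99 s, if anything falls off the work surface, if the arm or the gripper's body presses on something with over 40 N, if the wrist force passes 120 N, or if a joint passes its speed limit or range.

ROBOT

A 7-joint arm with a two-finger parallel gripper is mounted at the origin on the work surface. World frame = base frame: x ahead of the robot, y to its left, z up, the work surface at z = 0. Lengths are in m, angles in rad, forces in N, time in s.
With the tool pointing down it reaches from about 0.425 to 0.875 m from the base axis. Payload 4.7 kg.
Tool frame: the origin (TCP) lies midway between the tips of the shut fingers; the grasp point (between the pads) lies 19 mm behind it; z points along the fingers, y is the line along which they close (so a half turn about z gives the same grasp; the last joint's range is limited). The gripper opens to 87 mm and grips with 3 to 60 N. Pads are 19 mm wide; open, the fingers measure 117 mm over their backs; the gripper's body (75 mm by 190 mm) begins 51 mm behind the grasp point.
Start: joints at [-1.177, 0.321, -0.07, 1.45, 0.023, 1.371, -0.057], TCP at [0.241, 0.604, 0.196] pointing down, gripper open.
Joint ranges: [-2.86, 2.86], [-0.3, 2.09], [-1.38, 1.24], [0.06, 2.45], [-1.56, 4.7], [0.09, 2.05], [-2.69, 2.69]. Speed limits (rad/s): [2.57, 2.57, 3.14, 3.14, 3.14, 3.14, 3.14].

INTERFACE

Orientations are given as a rotation vector (axis times angle).
In Python, from bench import monitor, cams, workorder gives the robot as it stands.
- The arm moves only by the tool move_arm, never from a script. Its arguments are lists of equal length, an entry for each row: "slide": the shift along the tool's x, y, z in cm, a list of three; "roll": the turn about the tool's z in rad. In form: {"slide": [[dx, dy, dz], ...], "roll": [roll, ...]}. A call has 1 to 20 rows; each row is the pose to reach, as a shift and turn from the pose commanded when the call began, along the tool's axes at that moment; what a row does not reach only later rows make up. A row lasts 1/10 s, in which the tool goes at most 50 mm and 8.59 degrees, less where a joint would pass 70% of its speed; a pose out of reach is approached as far as the arm can. A call with a gripper value outside its range is refused whole. "gripper" is the finger opening in cm, from 0 to 8.7, set as the call begins (left out, the last holds). The fingers move at their own pace and stop on an object; "squeeze" is the grip in N (left out, the last holds). Time passes only in rows, so rows that repeat a pose let the fingers close. It gives the time, the measured TCP pose, the force, the opening and the grip force at its end, in the units of the state.
- monitor.get_state(): the state, without advancing time (a new reading comes with each control period).
- cams.get_image(name): name is "side" or "top"; returns the picture (420x560x3 uint8, red, green, blue); there is no depth.
- cams.get_calibration(name): a dict with "mtx" (3x3 intrinsics, pixels), "dist_coeffs" ([k1, k2, p1, p2, k3] as OpenCV has them; the pictures are not rectified), "R" (3x3) and "t" (3): a world point X has camera coordinates R X + t. Camera axes: x right, y down, z forward; pixel columns grow to the right and rows downward; lengths in m; the calibration is good to about 2 mm. A picture is of the moment at which its call begins. get_calibration takes no time and is no camera call.
- workorder.close_job(): hands the job in; it is judged then, once.
The state is a dict: "time": time; "joint_positions": joint angles; "qd": joint speeds; "joint_torque": joint torques, N m; "position": TCP position; "tool_rot": TCP orientation; "ft_force": force on the tool from outside, world axes, zero at the start; "torque": the same for the moment, N m; "grip_width": opening from 0.0 (shut) to 1.0 (fully open); "grip_force": force on a finger pad.
Only numpy, scipy, OpenCV 4.12 (cv2) and the standard library are available. Lean on these libraries where they do the work, as an engineer would, in place of code of your own. Each camera call takes 0.05 s, during which the arm holds its last target. There are 200 camera calls.

## Working session

There is one attempt and no reset: what is moved stays moved. The work goes in short steps, Python scripts to look and compute and a tool call to move; the robot and the scene stay as the last step left them, time stands still between calls to the robot, and variables do not carry over. Pictures are saved under pics/ and viewed, at most 14 in all, crops included, and the job is handed in when it is done.

Besides the shell and the picture viewer there is one more tool, called after "Call:" as name(argument=value, ...), one argument or row to a line, values as JSON. move_arm: Moves the arm, as the interface text tells. Its arguments: {"type":"object","properties":{"slide":{"type":"array","items":{"type":"array","items":{"type":"number"}}},"roll":{"type":"array","items":{"type":"number"}},"gripper":{"type":"number"},"squeeze":{"type":"number"}},"required":["slide","roll"]}

```bash
mkdir -p pics; ls
python3 - <<'E'
from bench import monitor,cams
import cv2,numpy as np
for n in("side","top"):
    cv2.imwrite(f"pics/{n}0.png",cv2.cvtColor(cams.get_image(n),cv2.COLOR_RGB2BGR))
    c=cams.get_calibration(n);print(n,{k:np.round(v,4).tolist() for k,v in c.items()}, (-np.array(c['R']).T@c['t']).round(3))
s=monitor.get_state();print({k:np.round(v,3).tolist() for k,v in s.items()})
E
```

```text
pics
side {'mtx': [[475.2835, 0.0, 273.9965], [0.0, 475.2835, 216.4658], [0.0, 0.0, 1.0]], 'dist_coeffs': [-0.1234, 0.0, 0.0, 0.0, 0.0], 'R': [[0.7797, -0.6259, -0.0187], [-0.4494, -0.5384, -0.7128], [0.4361, 0.5642, -0.7011]], 't': [-0.3711, 0.242, 0.7769]} [ 0.059 -0.54   0.71 ]
top {'mtx': [[390.4352, 0.0, 282.9452], [0.0, 390.4352, 205.146], [0.0, 0.0, 1.0]], 'dist_coeffs': [-0.0541, 0.0, 0.0, 0.0, 0.0], 'R': [[-0.0915, -0.9958, -0.0014], [-0.9668, 0.0892, -0.2394], [0.2386, -0.0206, -0.9709]], 't': [0.0354, 0.4806, 0.9132]} [0.25  0.011 1.002]
{'time': 0.1, 'joint_positions': [-1.177, 0.322, -0.07, 1.452, 0.023, 1.371, -0.057], 'qd': [-0.0, -0.002, 0.0, -0.002, 0.0, 0.0, -0.0], 'joint_torque': [-0.0, -49.257, -0.406, -31.34, -0.064, 0.04, 0.0], 'position': [0.241, 0.603, 0.195], 'tool_rot': [-0.593, -3.085, 0.003], 'ft_force': [-0.7, -0.712, 0.11], 'torque': [0.061, 0.02, -0.014], 'grip_force': 0.0, 'grip_width': 1.001}
```

View pics/top0.png

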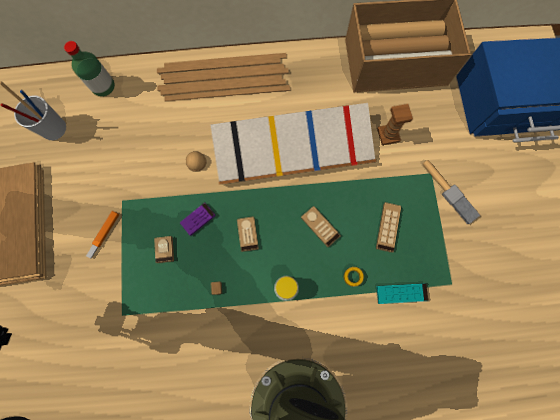

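View pics/side0.png

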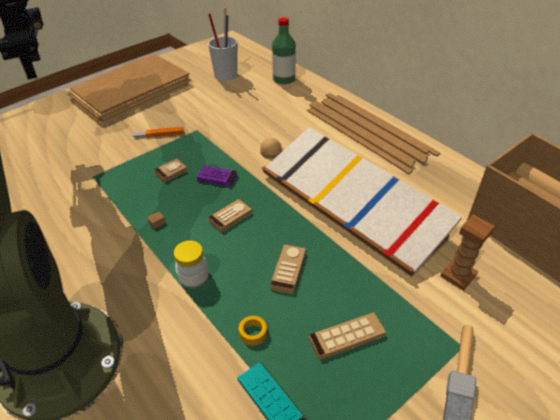

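Top: the four light-brown panels are 64 (165,249), 84 (248,233), 104 (320,225) and 124 (389,226). The look-alikes are purple (197,219) and turquoise (402,293), and neither is wanted. The column is at (395,125), at the red stripe's end, so 124→red, 104→blue, 84→yellow, 64→black. Next I'll enlarge crops to confirm and measure.

Run:
```python
import cv2
a=cv2.imread("pics/top0.png");b=cv2.imread("pics/side0.png")
cv2.imwrite("pics/tc.png",cv2.resize(a[195:265,145:413],None,fx=2.98,fy=2.98,interpolation=cv2.INTER_CUBIC))
cv2.imwrite("pics/ts.png",cv2.resize(a[95:195,200:420],None,fx=3.6,fy=3.6,interpolation=cv2.INTER_CUBIC))
cv2.imwrite("pics/sc.png",cv2.resize(b[150:362,145:405],None,fx=2.8,fy=2.8,interpolation=cv2.INTER_CUBIC))
cv2.imwrite("pics/ss.png",cv2.resize(b[120:290,250:500],None,fx=3.2,fy=3.2,interpolation=cv2.INTER_CUBIC))
```

```text
(no output)
```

View pics/tc.png

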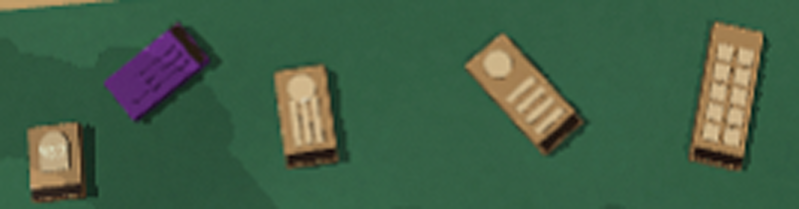

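View pics/sc.png

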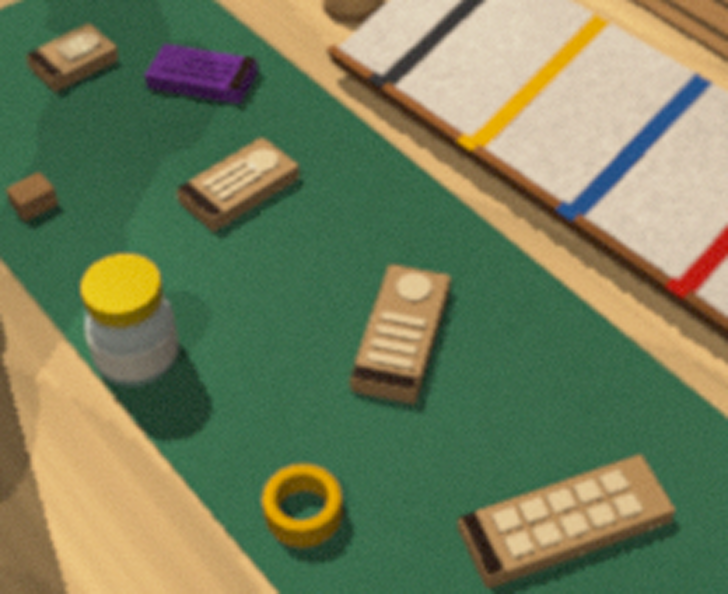

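View pics/ts.png

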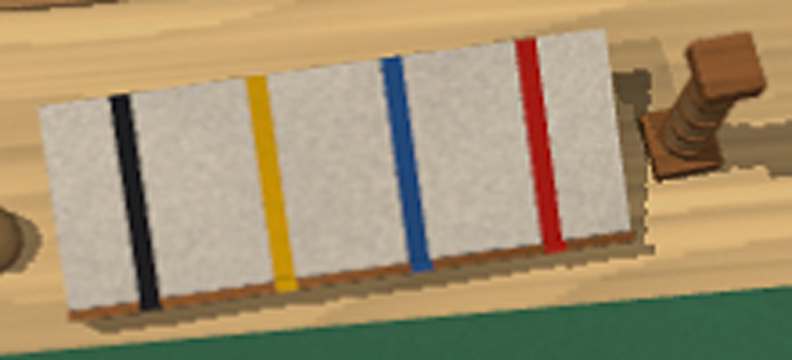

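View pics/ss.png

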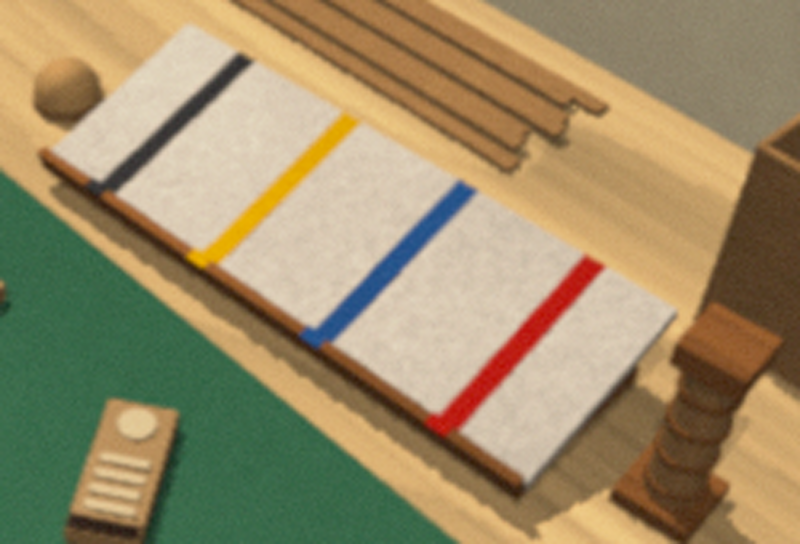

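Confirmed: each wanted panel is light brown with the right relief, and its dark foot strip points toward the robot. Panel 64 has a square and boss, 84 three ribs, 104 four bars, and 124 has 2x5 blocks. Now I'll triangulate.

```bash
cat > h.py <<'E'
import cv2,numpy as np
from bench import monitor,cams
def P(n):
    c=cams.get_calibration(n);return [np.array(c[k],float) for k in("mtx","dist_coeffs","R","t")]
def tri(pt,ps):
    r=[]
    A=[]
    for n,p in(("top",pt),("side",ps)):
        K,d,R,t=P(n);A.append((np.c_[R,t[:,None]],cv2.undistortPoints(np.array(p,float).reshape(-1,1,2),K,d).reshape(-1,2).T))
    X=cv2.triangulatePoints(A[0][0],A[1][0],A[0][1],A[1][1]);X=(X[:3]/X[3]).T
    return X
def onz(n,p,z):
    K,d,R,t=P(n);u=cv2.undistortPoints(np.array(p,float).reshape(-1,1,2),K,d).reshape(-1,2)
    D=np.c_[u,np.ones(len(u))]@R;C=-R.T@t
    return C+D*((z-C[2])/D[:,2])[:,None]
E
python3 - <<'E'
from h import *
np.set_printoptions(precision=4,suppress=True)
tc=lambda a:np.array(a)/2.98+[145,195]
sc=lambda a:np.array(a)/2.8+[145,150]
# order head+y, head-y, foot-y, foot+y
T={64:[(27,129),(79,123),(83,187),(31,192)],84:[(275,72),(325,66),(336,151),(287,156)],104:[(466,66),(504,34),(578,117),(543,148)],124:[(714,23),(763,33),(742,163),(691,155)]}
S={64:[(86,27),(117,52),(62,78),(28,57)],84:[(264,140),(299,172),(216,214),(180,184)],104:[(390,266),(450,275),(417,390),(354,380)],124:[(642,458),(673,508),(493,570),(461,521)]}
for k in T:
    X=tri(tc(T[k]),sc(S[k]));c=X.mean(0);v=X[0]+X[1]-X[2]-X[3]
    t12=onz("top",tc(T[k]),.012).mean(0);s12=onz("side",sc(S[k]),.012).mean(0)
    print(k,'c',c,'yaw',np.arctan2(v[1],v[0]),'len',np.linalg.norm(v)/2,'wid',np.linalg.norm(X[0]-X[1]),np.linalg.norm(X[3]-X[2]),'z',X[:,2],'top12',t12,'side12',s12)
ts=lambda a:np.array(a)/3.6+[200,95]
ss=lambda a:np.array(a)/3.2+[250,120]
B=tri(ts([(121,96),(257,77),(391,58),(526,39)]),ss([(243,58),(350,118),(465,186),(595,262)]))
L=tri(ts([(150,308),(286,289),(421,268),(555,248)]),ss([(97,187),(198,260),(314,341),(440,428)]))
print(B,L,B-L)
E
```

```text
64 c [0.4091 0.306  0.009 ] yaw 0.039378750102604755 len 0.05598403027519968 wid 0.04534909327707299 0.04711273790303435 z [0.0097 0.0078 0.0109 0.0075] top12 [0.4092 0.3049 0.012 ] side12 [0.4071 0.3024 0.012 ]
84 c [0.4298 0.0873 0.0125] yaw 0.0583927203267621 len 0.07797098157980567 wid 0.04361931700258153 0.0423919085041177 z [0.0107 0.0072 0.0157 0.0164] top12 [0.4302 0.0873 0.012 ] side12 [0.4295 0.088  0.012 ]
104 c [ 0.4309 -0.1012  0.0114] yaw 0.6365205823201084 len 0.09682429656261085 wid 0.043496077245093176 0.04162999696777802 z [0.0132 0.0168 0.0088 0.0067] top12 [ 0.4305 -0.1009  0.012 ] side12 [ 0.4312 -0.1016  0.012 ]
124 c [ 0.4126 -0.278   0.0136] yaw -0.3230682299937205 len 0.11983715013541767 wid 0.042700948372203014 0.04290017102639023 z [0.0096 0.0159 0.0191 0.0097] top12 [ 0.4124 -0.2783  0.012 ] side12 [ 0.4137 -0.2776  0.012 ]
[[ 0.7128  0.0994  0.07  ]
 [ 0.7189 -0.0002  0.0707]
 [ 0.7255 -0.0986  0.0698]
 [ 0.7327 -0.1992  0.069 ]] [[ 0.5655  0.0908  0.0318]
 [ 0.5708 -0.0082  0.0302]
 [ 0.5788 -0.1081  0.0272]
 [ 0.5849 -0.2078  0.0279]] [[0.1473 0.0085 0.0381]
 [0.1481 0.008  0.0405]
 [0.1467 0.0094 0.0426]
 [0.1478 0.0086 0.0411]]
```

```bash
cat >> h.py <<'E'
from scipy.spatial.transform import Rotation as Ro
C=np.array([.654,-.0537]);YW=.064
def st(X,Y):
    c,s=np.cos(YW),np.sin(YW);return C+[c*X-s*Y,s*X+c*Y]
def go(x,y,z,pyaw):
    "slide(cm), roll to put TCP at xyz with tool y square to panel yaw"
    q=monitor.get_state();R=Ro.from_rotvec(q["tool_rot"]).as_matrix()
    d=R.T@(np.array([x,y,z])-q["position"])*100
    cur=np.arctan2(R[1,1],R[0,1]);dy=(pyaw+np.pi/2-cur+np.pi/2)%np.pi-np.pi/2
    print("slide",d.round(2),"roll",round(-dy,3),"pos",np.round(q["position"],4),"t",q["time"])
E
python3 - <<'E'
from h import *
ts=lambda a:np.array(a)/3.6+[200,95]
ss=lambda a:np.array(a)/3.2+[250,120]
# column head top corners: near-left, right..., 
X=tri(ts([(688,42),(748,34),(762,88),(700,97)]),ss([(712,305),(781,345),(740,378),(675,347)]))
print(X.round(3))
c=X.mean(0)[:2]-C;a=np.array([[np.cos(YW),np.sin(YW)],[-np.sin(YW),np.cos(YW)]])
print(a@(X[:,:2]-C).T.reshape(2,-1) if 0 else (X[:,:2]-C)@a.T)
print((onz("top",ts([(645,115),(662,180),(722,163)]),.005)[:,:2]-C)@a.T)
go(.405,.306,.10,.04);go(.405,.306,.005,.04)
E
```

```text
[[ 0.689 -0.296  0.131]
 [ 0.692 -0.339  0.131]
 [ 0.649 -0.34   0.136]
 [ 0.65  -0.3    0.126]]
[[ 0.01945563 -0.24428262]
 [ 0.0195818  -0.28711769]
 [-0.02333998 -0.28506409]
 [-0.01935687 -0.24531952]]
[[ 0.02374961 -0.24520147]
 [-0.03096912 -0.2463513 ]
 [-0.02427007 -0.29526324]]
slide [-26.26 -21.49   9.51] roll -0.42 pos [0.2408 0.6031 0.1947] t 0.1
slide [-26.26 -21.48  19.01] roll -0.42 pos [0.2408 0.6031 0.1947] t 0.1
```

Call:
move_arm(
  slide=[
    [-26.3,-21.5,9.5],
    [-26.3,-21.5,9.5],
    [-26.3,-21.5,9.5],
    [-26.3,-21.5,9.5],
    [-26.3,-21.5,9.5],
    [-26.3,-21.5,9.5],
    [-26.3,-21.5,9.5],
    [-26.3,-21.5,9.5],
    [-26.3,-21.5,9.5],
    [-26.3,-21.5,9.5],
    [-26.3,-21.5,9.5],
    [-26.3,-21.5,9.5],
  ],
  roll=[-0.42,-0.42,-0.42,-0.42,-0.42,-0.42,-0.42,-0.42,-0.42,-0.42,-0.42,-0.42],
  gripper=6.2,
  squeeze=10,
)

```text
time: 1.3
position: [0.4049, 0.308, 0.101]
tool_rot: [-0.067, 3.14, 0.001]
ft_force: [-1.0, -0.6, 0.4]
grip_width: 0.716
grip_force: 0.0
```

Run:
```python
from h import *
b=cams.get_image("side")[110:250,100:300]
cv2.imwrite("pics/g64.png",cv2.resize(cv2.cvtColor(b,cv2.COLOR_RGB2BGR),None,fx=3,fy=3))
go(.405,.306,.005,.04)
```

```text
slide [ 0.01 -0.18  9.59] roll 0.003 pos [0.405  0.3077 0.1009] t 1.35
```

View pics/g64.png

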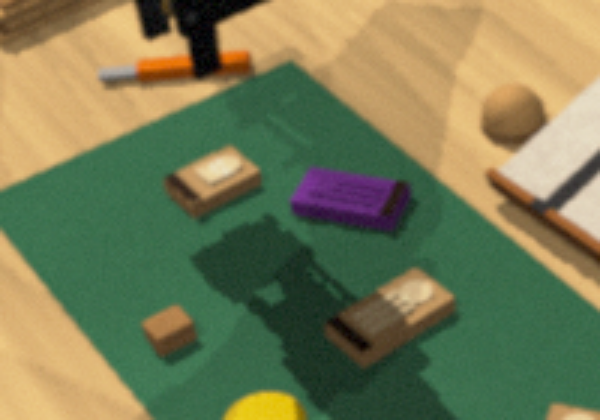

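The fingers (around crop 150–215, 0–75) are above the 64 panel and line up with it. Descending and gripping.

Call:
move_arm(
  slide=[
    [0,-0.15,4.5],
    [0,-0.15,7],
    [0,-0.15,8.5],
    [0,-0.15,9.6],
    [0,-0.15,9.6],
    [0,-0.15,9.6],
  ],
  roll=[0,0,0,0,0,0],
)

```text
time: 1.95
position: [0.4059, 0.3056, 0.0052]
tool_rot: [-0.064, 3.14, 0.001]
ft_force: [-0.6, -0.1, 0.8]
grip_width: 0.712
grip_force: 0.0
```

Call:
move_arm(
  slide=[
    [0,0,0],
    [0,0,0],
    [0,0,0],
    [0,0,0],
    [0,0,0],
    [0,0,0],
    [0,0,-2],
    [0,0,-5],
    [0,0,-9],
    [0,0,-12],
    [0,0,-12],
  ],
  roll=[0,0,0,0,0,0,0,0,0,0,0],
  gripper=3,
  squeeze=12,
)

```text
time: 3.05
position: [0.4083, 0.3072, 0.1295]
tool_rot: [-0.063, 3.134, 0.009]
ft_force: [1.4, 0.5, 0.7]
grip_width: 0.348
grip_force: 0.0
```

Run:
```python
from h import *
p=st(-.071+.047*.951,.15)
print(p, "face z at grip",.022+.047*.309)
go(*p,.15,YW);go(*p,.09,YW)
```

```text
[0.6181574  0.09431066] face z at grip 0.036523
slide [-20.13 -22.11  -2.03] roll -0.024 pos [0.4083 0.3072 0.1295] t 3.05
slide [-20.08 -22.14   3.97] roll -0.024 pos [0.4083 0.3072 0.1295] t 3.05
```

Run:
```python
from h import *
b=cams.get_image("side")[110:250,100:300]
t=cams.get_image("top")[195:275,120:280]
cv2.imwrite("pics/g64b.png",cv2.cvtColor(np.vstack([cv2.resize(b,(480,336)),cv2.resize(t,(480,240))]),cv2.COLOR_RGB2BGR))
```

```text
(no output)
```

View pics/g64b.png

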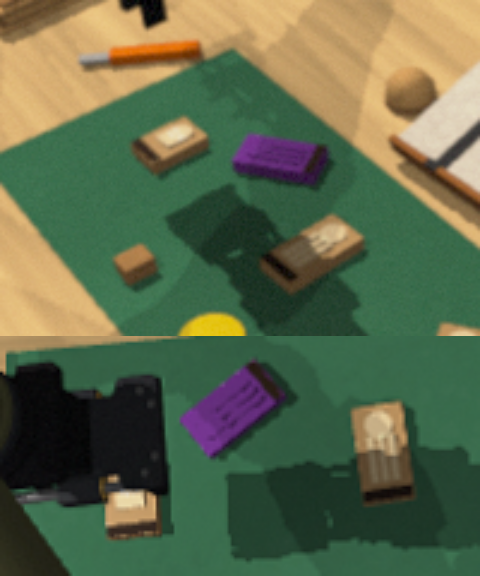

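The panel is still in place: I lifted before the fingers had closed. Retrying with more closing time.

Run:
```python
from h import *
# remeasure 64 from the second view crop
s=np.array([(132,146),(155,172),(209,147),(180,118)])/2.4+[100,110]
t=np.array([(108,523),(158,520),(157,489)])*1.;t=(t-[0,336])/3+[120,195]
print(onz("side",s,.012).round(3),onz("side",s,.012).mean(0),onz("top",t,.012).round(3))
go(.405,.3055,.10,.04);go(.405,.3055,.005,.04)
```

```text
[[0.374 0.322 0.012]
 [0.372 0.272 0.012]
 [0.432 0.27  0.012]
 [0.433 0.33  0.012]] [0.40273842 0.29838705 0.012     ] [[0.387 0.325 0.012]
 [0.385 0.282 0.012]
 [0.412 0.282 0.012]]
slide [0.09 0.03 2.51] roll 0.0 pos [0.4059 0.3052 0.1251] t 3.15
slide [ 0.1   0.02 12.01] roll 0.0 pos [0.4059 0.3052 0.1251] t 3.15
```

Call:
move_arm(
  slide=[
    [0,0,0],
    [0,0,0],
    [0,0,0],
    [0,0,0],
    [0,0,0],
    [0,0,0],
    [0,0,0],
    [0,0,0],
  ],
  roll=[0,0,0,0,0,0,0,0],
  gripper=6.2,
)

```text
time: 3.95
position: [0.4057, 0.305, 0.1247]
tool_rot: [-0.063, 3.141, 0.0]
ft_force: [-0.3, -1.5, -0.2]
grip_width: 0.713
grip_force: 0.0
```

Call:
move_arm(
  slide=[
    [0,-0.1,4],
    [0,-0.1,8],
    [0,-0.1,10.5],
    [0,-0.1,12],
    [0,-0.1,12],
    [0,-0.1,12],
  ],
  roll=[0,0,0,0,0,0],
)

```text
time: 4.55
position: [0.4059, 0.3042, 0.0051]
tool_rot: [-0.063, 3.141, 0.0]
ft_force: [-0.2, 0.7, 0.8]
grip_width: 0.713
grip_force: 0.0
```

Call:
move_arm(
  slide=[
    [0,0,0],
    [0,0,0],
    [0,0,0],
    [0,0,0],
    [0,0,0],
    [0,0,0],
    [0,0,0],
    [0,0,0],
    [0,0,0],
    [0,0,0],
  ],
  roll=[0,0,0,0,0,0,0,0,0,0],
  gripper=3,
  squeeze=12,
)

```text
time: 5.55
position: [0.4056, 0.304, 0.0046]
tool_rot: [0.063, -3.141, -0.0]
ft_force: [-0.4, 0.6, -0.3]
grip_width: 0.343
grip_force: 0.0
```

Run:
```python
from h import *
b=cams.get_image("side")[110:230,100:300]
t=cams.get_image("top")[195:295,120:280]
cv2.imwrite("pics/g64c.png",cv2.cvtColor(np.vstack([cv2.resize(b,(480,288)),cv2.resize(t,(480,300))]),cv2.COLOR_RGB2BGR))
for n in("side","top"):
    K,d,R,t=P(n);print(n,cv2.projectPoints(np.array([[.4056,.304,.005],[.4056,.304,.024]]),R,t,K,d)[0].reshape(-1,2))
```

```text
side [[170.81266666 171.23710868]
 [169.47369728 164.95276779]]
top [[164.62960956 249.57860393]
 [162.41243093 248.60626411]]
```

View pics/g64c.png

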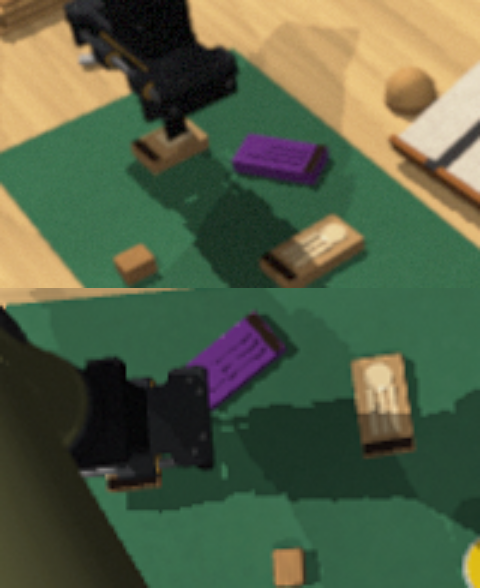

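The fingers closed over the panel's top. Its plate is thin, and the tips seem to swing up as the fingers open. I'll lift, reopen, then go lower while watching the force.

Call:
move_arm(
  slide=[
    [0,0,-1],
    [0,0,-3],
    [0,0,-3],
    [0,0,-3],
    [0,0,-3],
    [0,0,-3],
    [0,0,-3],
    [0,0,-3],
    [0,0,-2],
    [0,0,-1],
    [0,0,-0.5],
    [0,0,0],
    [0,0,0],
  ],
  roll=[0,0,0,0,0,0,0,0,0,0,0,0,0],
  gripper=5.8,
)

```text
time: 6.95
position: [0.405, 0.3035, 0.0036]
tool_rot: [0.063, -3.14, 0.002]
ft_force: [-0.3, -0.1, 0.5]
grip_width: 0.669
grip_force: 0.0
```

Call:
move_arm(
  slide=[
    [0,0,0.15],
    [0,0,0.3],
    [0,0,0.3],
    [0,0,0.3],
  ],
  roll=[0,0,0,0],
)

```text
time: 7.35
position: [0.4058, 0.3041, 0.0018]
tool_rot: [-0.063, 3.141, 0.0]
ft_force: [-0.7, 0.9, 0.3]
grip_width: 0.664
grip_force: 0.0
```

Call:
move_arm(
  slide=[
    [0,0,0.1],
    [0,0,0.2],
    [0,0,0.2],
    [0,0,0.2],
  ],
  roll=[0,0,0,0],
)

```text
time: 7.75
position: [0.4056, 0.304, -0.0004]
tool_rot: [0.063, -3.141, -0.0]
ft_force: [0.1, 0.1, 0.6]
grip_width: 0.667
grip_force: 0.0
```

Call:
move_arm(
  slide=[
    [0,0,0.1],
    [0,0,0.2],
    [0,0,0.2],
    [0,0,0.2],
  ],
  roll=[0,0,0,0],
)

```text
time: 8.15
position: [0.4056, 0.304, -0.0024]
tool_rot: [0.063, -3.141, -0.0]
ft_force: [0.1, -0.4, 0.4]
grip_width: 0.668
grip_force: 0.0
```

Call:
move_arm(
  slide=[
    [0,0,0.1],
    [0,0,0.2],
    [0,0,0.2],
    [0,0,0.2],
  ],
  roll=[0,0,0,0],
)

```text
time: 8.55
position: [0.4057, 0.304, -0.0044]
tool_rot: [0.063, -3.141, 0.0]
ft_force: [0.2, 0.1, 0.2]
grip_width: 0.668
grip_force: 0.0
```

Call:
move_arm(
  slide=[
    [0,0,-0.4],
    [0,0,-0.4],
    [0,0,-0.4],
    [0,0,-0.4],
    [0,0,-0.4],
    [0,0,-0.4],
    [0,0,-0.4],
    [0,0,-0.4],
  ],
  roll=[0,0,0,0,0,0,0,0],
  gripper=3,
)

```text
time: 9.35
position: [0.4057, 0.304, -0.0003]
tool_rot: [-0.063, 3.141, 0.0]
ft_force: [-0.6, -0.4, -0.0]
grip_width: 0.344
grip_force: 0.0
```

Call:
move_arm(
  slide=[
    [0,0,0.1],
    [0,0,0.2],
    [0,0,0.3],
    [0,0,0.3],
    [0,0,0.3],
  ],
  roll=[0,0,0,0,0],
)

```text
time: 9.85
position: [0.4057, 0.304, -0.0034]
tool_rot: [-0.063, 3.141, 0.0]
ft_force: [0.4, 0.6, -0.1]
grip_width: 0.34
grip_force: 0.0
```

Run:
```python
from h import *
b=cams.get_image("side")[115:205,110:230]
cv2.imwrite("pics/g64d.png",cv2.cvtColor(cv2.resize(b,None,fx=6,fy=6,interpolation=cv2.INTER_CUBIC),cv2.COLOR_RGB2BGR))
s=monitor.get_state();print(s['ft_force'],s['position'])
```

```text
[-0.20073194 -0.47000488 -0.04453996] [ 0.40569968  0.30403332 -0.00331929]
```

View pics/g64d.png

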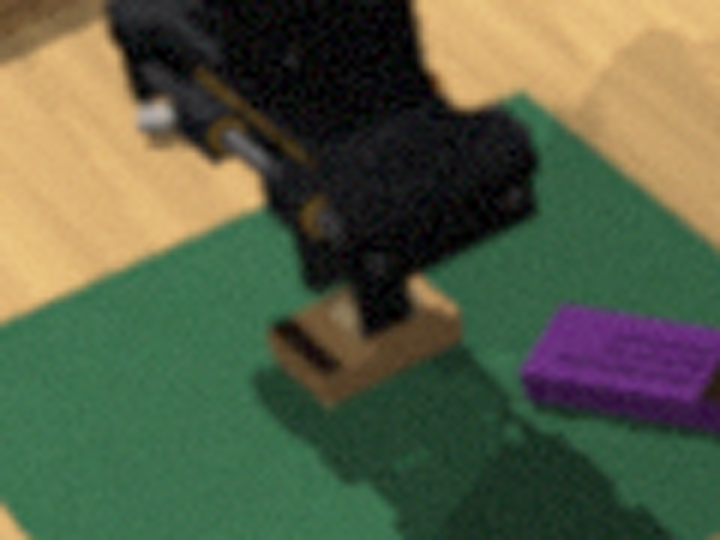

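Call:
move_arm(
  slide=[
    [0,0,0.1],
    [0,0,0.2],
    [0,0,0.2],
    [0,0,0.2],
  ],
  roll=[0,0,0,0],
)

```text
time: 10.3
position: [0.4057, 0.304, -0.0054]
tool_rot: [-0.063, 3.141, 0.0]
ft_force: [-0.9, -0.6, -0.2]
grip_width: 0.343
grip_force: 0.0
```

Run:
```python
from h import *
K,d,R,t=P("side")
for z in(-.005,0,.005,.01,.015,.02):print(z,cv2.projectPoints(np.array([[.396,.289,z],[.4152,.289,z],[.396,.282,z],[.415,.274,z]]),R,t,K,d)[0].reshape(-1,2).round(1).tolist())
```

```text
-0.005 [[171.1, 179.2], [178.1, 175.9], [172.6, 180.7], [181.3, 179.0]]
0 [[170.8, 177.6], [177.8, 174.3], [172.3, 179.1], [180.9, 177.4]]
0.005 [[170.4, 176.0], [177.5, 172.6], [171.9, 177.4], [180.6, 175.7]]
0.01 [[170.1, 174.3], [177.1, 171.0], [171.6, 175.8], [180.3, 174.1]]
0.015 [[169.7, 172.7], [176.8, 169.3], [171.2, 174.1], [180.0, 172.4]]
0.02 [[169.4, 171.0], [176.5, 167.7], [170.8, 172.5], [179.6, 170.8]]
```

The visible finger tips sit about 20 mm above the reported TCP, so I have to go about that much lower. I'll reopen and probe down for contact.

Call:
move_arm(
  slide=[
    [0,0,-1],
    [0,0,-2],
    [0,0,-2],
    [0,0,-2],
    [0,0,-2],
    [0,0,-2],
    [0,0,-2],
    [0,0,-1],
    [0,0,0],
    [0,0,0.3],
    [0,0,0.5],
    [0,0,0.5],
  ],
  roll=[0,0,0,0,0,0,0,0,0,0,0,0],
  gripper=5.8,
)

```text
time: 11.5
position: [0.4054, 0.3038, -0.0108]
tool_rot: [0.063, -3.14, 0.001]
ft_force: [0.8, -0.6, -0.4]
grip_width: 0.665
grip_force: 0.0
```

Call:
move_arm(
  slide=[
    [0,0,0.1],
    [0,0,0.2],
    [0,0,0.3],
    [0,0,0.3],
    [0,0,0.3],
  ],
  roll=[0,0,0,0,0],
)

```text
time: 12.0
position: [0.4057, 0.3041, -0.0133]
tool_rot: [-0.063, 3.141, 0.0]
ft_force: [1.3, 0.8, 0.3]
grip_width: 0.667
grip_force: 0.0
```

Call:
move_arm(
  slide=[
    [0,0,0.1],
    [0,0,0.2],
    [0,0,0.2],
    [0,0,0.2],
  ],
  roll=[0,0,0,0],
)

```text
time: 12.4
position: [0.4056, 0.304, -0.0154]
tool_rot: [0.063, -3.141, 0.0]
ft_force: [-0.8, 0.4, -0.5]
grip_width: 0.661
grip_force: 0.0
```

No contact yet at −15 mm. Closing here.

Call:
move_arm(
  slide=[
    [0,0,0],
    [0,0,0],
    [0,0,0],
    [0,0,0],
    [0,0,0],
    [0,0,0],
    [0,0,0],
    [0,0,0],
  ],
  roll=[0,0,0,0,0,0,0,0],
  gripper=3.6,
)

```text
time: 13.2
position: [0.4057, 0.3041, -0.0153]
tool_rot: [-0.063, 3.141, 0.0]
ft_force: [-0.0, 0.5, -0.0]
grip_width: 0.501
grip_force: 12.0
```

Gripped, with width 43.6 mm ≈ 44. The panel's back is at TCP z + 15.3 mm. Lifting and moving to black.

```bash
cat >> h.py <<'E'
def plan(s,Y,off=.0153):
    p=st(-.071+s*.951,Y);zf=.022+s*.309
    go(*p,.10,YW);go(*p,zf+.03-off,YW);go(*p,zf-off,YW)
E
python3 -c "
from h import *
plan(.048,.15)"
```

```text
slide [-20.48 -21.81 -11.53] roll -0.024 pos [ 0.4057  0.3041 -0.0153] t 13.2
slide [-20.48 -21.81  -6.68] roll -0.024 pos [ 0.4057  0.3041 -0.0153] t 13.2
slide [-20.48 -21.81  -3.68] roll -0.024 pos [ 0.4057  0.3041 -0.0153] t 13.2
```

Call:
move_arm(
  slide=[
    [0,0,-2],
    [0,0,-6],
    [0,0,-11.5],
    [-4,-4,-11.5],
    [-8,-8,-11.5],
    [-12,-12,-11.5],
    [-16,-16,-11.5],
    [-20.5,-21.8,-11.5],
    [-20.5,-21.8,-11.5],
    [-20.5,-21.8,-11.5],
    [-20.5,-21.8,-11.5],
    [-20.5,-21.8,-9],
    [-20.5,-21.8,-7],
    [-20.5,-21.8,-6.7],
    [-20.5,-21.8,-6.7],
  ],
  roll=[0,0,0,0,0,-0.02,-0.02,-0.02,-0.02,-0.02,-0.02,-0.02,-0.02,-0.02,-0.02],
)

```text
time: 14.7
position: [0.6181, 0.0959, 0.0513]
tool_rot: [0.098, -3.138, -0.001]
ft_force: [0.1, 0.6, -0.3]
grip_width: 0.501
grip_force: 12.0
```

Run:
```python
from h import *
b=cams.get_image("side")[90:230,180:360];t=cams.get_image("top")[80:220,150:330]
cv2.imwrite("pics/p64.png",cv2.cvtColor(cv2.resize(np.hstack([b,t]),None,fx=2.2,fy=2.2,interpolation=cv2.INTER_CUBIC),cv2.COLOR_RGB2BGR))
plan(.048,.15)
```

```text
slide [ 0.06 -0.1  -4.72] roll -0.003 pos [0.6197 0.0955 0.0529] t 14.8
slide [ 0.07 -0.1   0.13] roll -0.003 pos [0.6197 0.0955 0.0529] t 14.8
slide [ 0.07 -0.11  3.13] roll -0.003 pos [0.6197 0.0955 0.0529] t 14.8
```

View pics/p64.png

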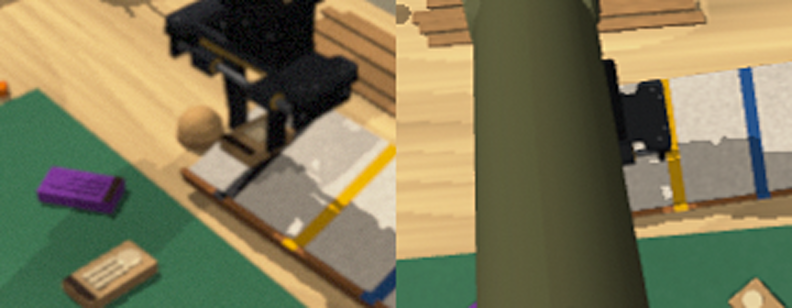

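The panel is held level over the black stripe, with its foot strip toward the lip (crop 245,150). I'll press it down onto the slope in steps.

Call:
move_arm(
  slide=[
    [0,-0.1,1],
    [0,-0.1,1.6],
    [0,-0.1,2],
    [0,-0.1,2.3],
    [0,-0.1,2.6],
    [0,-0.1,2.6],
  ],
  roll=[0,0,0,0,0,0],
)

```text
time: 15.4
position: [0.6192, 0.0934, 0.0255]
tool_rot: [0.094, -3.14, -0.0]
ft_force: [-1.5, 0.0, 1.6]
grip_width: 0.498
grip_force: 12.0
```

Call:
move_arm(
  slide=[
    [0,0,0.2],
    [0,0,0.4],
    [0,0,0.5],
    [0,0,0.5],
  ],
  roll=[0,0,0,0],
)

```text
time: 15.8
position: [0.6195, 0.0935, 0.0212]
tool_rot: [-0.094, 3.14, 0.0]
ft_force: [-1.7, -0.5, 4.5]
grip_width: 0.498
grip_force: 12.0
```

Call:
move_arm(
  slide=[
    [0,0,0],
    [0,0,0],
    [0,0,0],
    [0,0,0],
    [0,0,0],
    [0,0,0],
    [0,0,-1],
    [0,0,-4],
    [0,0,-8],
    [0,0,-12],
    [0,0,-12],
  ],
  roll=[0,0,0,0,0,0,0,0,0,0,0],
  gripper=5.8,
)

```text
time: 16.9
position: [0.6238, 0.0939, 0.1486]
tool_rot: [-0.094, 3.128, 0.004]
ft_force: [0.1, -0.5, 0.8]
grip_width: 0.668
grip_force: 0.0
```

Run:
```python
from h import *
go(.437,.0875,.10,.06);go(.437,.0875,-.0155,.06)
```

```text
slide [18.74  0.47  4.62] roll -0.0 pos [0.6238 0.0939 0.1486] t 16.9
slide [18.89  0.45 16.17] roll -0.0 pos [0.6238 0.0939 0.1486] t 16.9
```

Call:
move_arm(
  slide=[
    [18.2,0.5,2],
    [18.2,0.5,4],
    [18.2,0.5,6],
    [18.2,0.5,8],
    [18.2,0.5,8],
    [18.2,0.5,8],
    [18.2,0.5,8],
  ],
  roll=[0,0,0,0,0,0,0],
)

```text
time: 17.6
position: [0.4394, 0.0878, 0.062]
tool_rot: [-0.094, 3.137, 0.001]
ft_force: [0.8, -1.5, -0.1]
grip_width: 0.67
grip_force: 0.0
```

Run:
```python
from h import *
t=cams.get_image("top")[90:210,190:390];b=cams.get_image("side")[120:260,200:480]
cv2.imwrite("pics/a64.png",cv2.cvtColor(np.vstack([cv2.resize(t,(560,336),interpolation=cv2.INTER_CUBIC),cv2.resize(b,(520,260))[:, :] if 0 else cv2.resize(b,(560,260))]),cv2.COLOR_RGB2BGR))
go(.437,.0875,-.0155,.06)
```

```text
slide [ 0.32 -0.02  7.77] roll -0.0 pos [0.4399 0.0878 0.0622] t 17.7
```

View pics/a64.png

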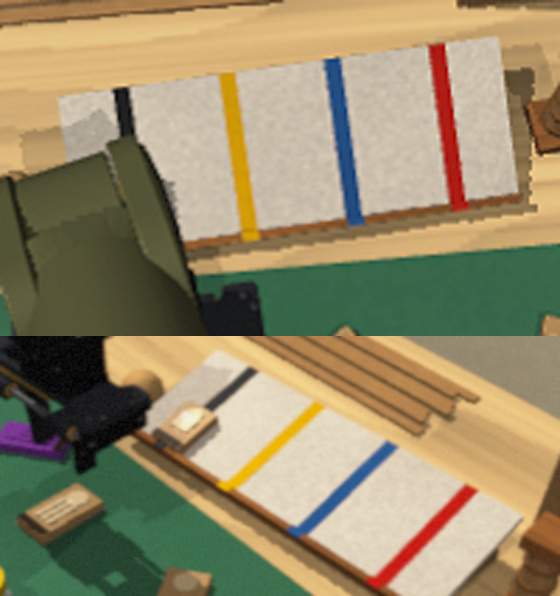

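The 64 panel lies on the black stripe with its foot at the lip (crop 185,425). Now the 84.

Call:
move_arm(
  slide=[
    [0.2,0,2],
    [0.2,0,4],
    [0.2,0,6],
    [0.2,0,7],
    [0.2,0,7.7],
    [0.2,0,7.7],
  ],
  roll=[0,0,0,0,0,0],
)

```text
time: 18.3
position: [0.4357, 0.0873, -0.0165]
tool_rot: [0.094, -3.14, 0.001]
ft_force: [-0.6, -0.6, 0.1]
grip_width: 0.665
grip_force: 0.0
```

Call:
move_arm(
  slide=[
    [0,0,0],
    [0,0,0],
    [0,0,0],
    [0,0,0],
    [0,0,0],
    [0,0,0],
    [0,0,0],
  ],
  roll=[0,0,0,0,0,0,0],
  gripper=3.6,
)

```text
time: 19.0
position: [0.4362, 0.0877, -0.0156]
tool_rot: [-0.095, 3.139, 0.001]
ft_force: [0.1, 0.4, 5.2]
grip_width: 0.502
grip_force: 12.0
```

```bash
python3 -c "
from h import *
plan(.066,.05)"
```

```text
slide [-20.07 -10.42 -11.54] roll -0.004 pos [ 0.4362  0.0877 -0.0156] t 19.0
slide [-20.06 -10.42  -7.25] roll -0.004 pos [ 0.4362  0.0877 -0.0156] t 19.0
slide [-20.06 -10.42  -4.25] roll -0.004 pos [ 0.4362  0.0877 -0.0156] t 19.0
```

Call:
move_arm(
  slide=[
    [0,0,-2],
    [0,0,-6],
    [0,0,-11.5],
    [-4,-2,-11.5],
    [-8,-4,-11.5],
    [-12,-6,-11.5],
    [-16,-8,-11.5],
    [-20,-10.4,-11.5],
    [-20,-10.4,-11.5],
    [-20,-10.4,-9],
    [-20,-10.4,-7.5],
    [-20,-10.4,-7.2],
    [-20,-10.4,-7.2],
  ],
  roll=[0,0,0,0,0,0,0,0,0,0,0,0,0],
)

```text
time: 20.3
position: [0.6402, -0.004, 0.055]
tool_rot: [0.095, -3.138, -0.0]
ft_force: [-0.1, -0.3, -0.1]
grip_width: 0.496
grip_force: 12.0
```

Call:
move_arm(
  slide=[
    [0,0,0.5],
    [0,0,1],
    [0,0,1.4],
    [0,0,1.8],
    [0,0,2.1],
    [0,0,2.4],
    [0,0,2.4],
  ],
  roll=[0,0,0,0,0,0,0],
)

```text
time: 21.0
position: [0.6411, -0.0045, 0.0315]
tool_rot: [0.094, -3.14, 0.0]
ft_force: [-1.2, -0.1, 1.5]
grip_width: 0.502
grip_force: 12.0
```

```bash
python3 -c "
from h import *
plan(.066,.05)"
```

```text
slide [-0.15  0.01 -6.85] roll -0.004 pos [ 0.6411 -0.0045  0.0315] t 21.0
slide [-0.15  0.01 -2.56] roll -0.004 pos [ 0.6411 -0.0045  0.0315] t 21.0
slide [-0.15  0.01  0.44] roll -0.004 pos [ 0.6411 -0.0045  0.0315] t 21.0
```

Call:
move_arm(
  slide=[
    [0,0,0.2],
    [0,0,0.2],
    [0,0,0.2],
    [0,0,0.2],
    [0,0,0.2],
    [0,0,0.2],
    [0,0,-1],
    [0,0,-4],
    [0,0,-8],
    [0,0,-10],
    [0,0,-10],
    [0,0,-10],
  ],
  roll=[0,0,0,0,0,0,0,0,0,0,0,0],
  gripper=5.8,
)

```text
time: 22.2
position: [0.6415, -0.0044, 0.1324]
tool_rot: [-0.095, 3.139, 0.001]
ft_force: [0.2, 0.5, -0.4]
grip_width: 0.667
grip_force: 0.0
```

Run:
```python
from h import *
go(.4355,-.098,.06,.6365)
```

```text
slide [21.13 -8.11  7.21] roll -0.576 pos [ 0.6415 -0.0044  0.1324] t 22.2
```

Call:
move_arm(
  slide=[
    [4,-1.6,0],
    [8,-3.2,0],
    [12,-5,1],
    [16,-6.5,3],
    [21.1,-8.1,5],
    [21.1,-8.1,7],
    [21.1,-8.1,7.2],
    [21.1,-8.1,7.2],
    [21.1,-8.1,7.2],
  ],
  roll=[-0.1,-0.2,-0.35,-0.5,-0.575,-0.575,-0.575,-0.575,-0.575],
)

```text
time: 23.1
position: [0.4371, -0.0976, 0.0604]
tool_rot: [-0.983, 2.983, -0.001]
ft_force: [0.1, 0.0, 0.7]
grip_width: 0.665
grip_force: 0.0
```

Run:
```python
from h import *
go(.4355,-.098,-.0125,.6365)
```

```text
slide [0.16 0.07 7.29] roll -0.0 pos [ 0.4371 -0.0976  0.0604] t 23.1
```

Call:
move_arm(
  slide=[
    [0.1,0,2],
    [0.1,0,4],
    [0.1,0,6],
    [0.1,0,7],
    [0.1,0,7.3],
    [0.1,0,7.3],
  ],
  roll=[0,0,0,0,0,0],
)

```text
time: 23.7
position: [0.4354, -0.0985, -0.013]
tool_rot: [-0.982, 2.984, -0.001]
ft_force: [0.2, 0.4, -0.5]
grip_width: 0.665
grip_force: 0.0
```

Call:
move_arm(
  slide=[
    [0,0,0],
    [0,0,0],
    [0,0,0],
    [0,0,0],
    [0,0,0],
    [0,0,0],
    [0,0,0],
  ],
  roll=[0,0,0,0,0,0,0],
  gripper=3.6,
)

```text
time: 24.4
position: [0.4355, -0.0983, -0.0125]
tool_rot: [-0.981, 2.983, 0.0]
ft_force: [-0.3, 0.8, 5.9]
grip_width: 0.413
grip_force: 3.1
```

```bash
python3 -c "
from h import *
plan(.074,-.05,.0125)"
```

```text
slide [-17.49 -13.55 -11.22] roll 0.571 pos [ 0.4355 -0.0983 -0.0125] t 24.4
slide [-17.49 -13.55  -7.45] roll 0.571 pos [ 0.4355 -0.0983 -0.0125] t 24.4
slide [-17.48 -13.55  -4.45] roll 0.571 pos [ 0.4355 -0.0983 -0.0125] t 24.4
```

The fingers rode over the panel: 36 mm, so no grip. That means the tips are higher than I thought. Reopening and going lower.

Call:
move_arm(
  slide=[
    [0,0,-1],
    [0,0,-2],
    [0,0,-2],
    [0,0,-2],
    [0,0,-2],
    [0,0,-2],
    [0,0,-2],
    [0,0,-1],
    [0,0,0],
    [0,0,0.3],
    [0,0,0.3],
  ],
  roll=[0,0,0,0,0,0,0,0,0,0,0],
  gripper=6.2,
)

```text
time: 25.5
position: [0.4337, -0.0985, -0.0174]
tool_rot: [0.98, -2.982, -0.001]
ft_force: [-0.5, 0.2, -0.0]
grip_width: 0.712
grip_force: 0.0
```

Call:
move_arm(
  slide=[
    [0,0,0.1],
    [0,0,0.2],
    [0,0,0.3],
    [0,0,0.3],
    [0,0,0.3],
  ],
  roll=[0,0,0,0,0],
)

```text
time: 26.0
position: [0.4348, -0.0985, -0.0192]
tool_rot: [-0.981, 2.984, -0.0]
ft_force: [0.9, -0.3, 0.4]
grip_width: 0.714
grip_force: 0.0
```

Call:
move_arm(
  slide=[
    [0,0,0],
    [0,0,0],
    [0,0,0],
    [0,0,0],
    [0,0,0],
    [0,0,0],
    [0,0,0],
    [0,0,0],
  ],
  roll=[0,0,0,0,0,0,0,0],
  gripper=3.6,
)

```text
time: 26.8
position: [0.4347, -0.0985, -0.0193]
tool_rot: [-0.981, 2.984, 0.0]
ft_force: [0.3, 0.3, 0.7]
grip_width: 0.505
grip_force: 12.0
```

```bash
python3 -c "
from h import *
plan(.074,-.05,.0188)"
```

```text
slide [-17.55 -13.57 -11.93] roll 0.571 pos [ 0.4347 -0.0985 -0.0193] t 26.8
slide [-17.55 -13.57  -7.54] roll 0.571 pos [ 0.4347 -0.0985 -0.0193] t 26.8
slide [-17.55 -13.58  -4.54] roll 0.571 pos [ 0.4347 -0.0985 -0.0193] t 26.8
```

Call:
move_arm(
  slide=[
    [0,0,-2],
    [0,0,-6],
    [0,0,-11.5],
    [-3,-2,-11.9],
    [-7,-5,-11.9],
    [-11,-8,-11.9],
    [-15,-11.5,-11.9],
    [-17.5,-13.6,-11.9],
    [-17.5,-13.6,-11.9],
    [-17.5,-13.6,-10],
    [-17.5,-13.6,-8],
    [-17.5,-13.6,-7.5],
    [-17.5,-13.6,-7.5],
  ],
  roll=[0,0,0,0.1,0.25,0.4,0.5,0.57,0.57,0.57,0.57,0.57,0.57],
)

```text
time: 28.1
position: [0.6548, -0.104, 0.0547]
tool_rot: [0.103, -3.137, -0.001]
ft_force: [-0.5, -0.2, -0.4]
grip_width: 0.503
grip_force: 12.0
```

Call:
move_arm(
  slide=[
    [0,0,0.5],
    [0,0,1],
    [0,0,1.4],
    [0,0,1.8],
    [0,0,2.1],
    [0,0,2.4],
    [0,0,2.4],
  ],
  roll=[0,0,0,0,0,0,0],
)

```text
time: 28.8
position: [0.6561, -0.1043, 0.0313]
tool_rot: [0.102, -3.14, 0.0]
ft_force: [-1.1, 0.1, 1.1]
grip_width: 0.501
grip_force: 12.0
```

```bash
python3 -c "
from h import *
plan(.074,-.05,.0193)"
```

```text
slide [-0.05  0.06 -6.87] roll 0.001 pos [ 0.6561 -0.1043  0.0313] t 28.8
slide [-0.05  0.06 -2.43] roll 0.001 pos [ 0.6561 -0.1043  0.0313] t 28.8
slide [-0.05  0.06  0.57] roll 0.001 pos [ 0.6561 -0.1043  0.0313] t 28.8
```

Call:
move_arm(
  slide=[
    [0,0,0.4],
    [0,0,0.4],
    [0,0,0.4],
    [0,0,0.4],
    [0,0,0.4],
    [0,0,0.4],
    [0,0,-1],
    [0,0,-4],
    [0,0,-8],
    [0,0,-10],
    [0,0,-10],
    [0,0,-10],
  ],
  roll=[0,0,0,0,0,0,0,0,0,0,0,0],
  gripper=6.2,
)

```text
time: 30.0
position: [0.6565, -0.1043, 0.1326]
tool_rot: [-0.102, 3.138, 0.0]
ft_force: [0.1, -0.1, -0.6]
grip_width: 0.712
grip_force: 0.0
```

Run:
```python
from h import *
go(.4125,-.278,.06,-.323)
K,d,R,t=P("side")
for z in(.1,.12,.14,.16,.18):
  print(z,[cv2.projectPoints(np.array([[.6197+.095*.06+s*.037,.0955-e,z]]),R,t,K,d)[0].ravel().round(1).tolist() for s in(-1,1) for e in(.075,.095)])
```

```text
slide [ 25.49 -15.75   7.22] roll 0.388 pos [ 0.6565 -0.1043  0.1326] t 30.0
0.1 [[309.5, 165.5], [316.1, 170.2], [335.4, 151.6], [342.0, 156.0]]
0.12 [[309.8, 157.8], [316.5, 162.4], [336.0, 144.0], [342.8, 148.3]]
0.14 [[310.1, 149.8], [316.9, 154.4], [336.7, 136.1], [343.5, 140.4]]
0.16 [[310.4, 141.6], [317.3, 146.2], [337.4, 128.0], [344.3, 132.3]]
0.18 [[310.8, 133.2], [317.8, 137.7], [338.0, 119.7], [345.1, 124.0]]
```

Run:
```python
from h import *
go(.431,-.284,.05,-.323)
```

```text
slide [ 23.69 -16.47   8.22] roll 0.388 pos [ 0.6565 -0.1043  0.1326] t 30.0
```

Call:
move_arm(
  slide=[
    [4,-2.8,0],
    [8,-5.5,0],
    [12,-8,0],
    [16,-11,2],
    [20,-14,4],
    [23.7,-16.5,6],
    [23.7,-16.5,8.2],
    [23.7,-16.5,8.2],
    [23.7,-16.5,8.2],
    [23.7,-16.5,8.2],
  ],
  roll=[0.1,0.2,0.3,0.39,0.39,0.39,0.39,0.39,0.39,0.39],
)

```text
time: 31.0
position: [0.4322, -0.2835, 0.0504]
tool_rot: [0.504, 3.1, -0.0]
ft_force: [0.3, 0.2, 0.9]
grip_width: 0.713
grip_force: 0.0
```

Run:
```python
from h import *
go(.431,-.284,-.0193,-.323)
```

```text
slide [ 0.11 -0.08  6.97] roll 0.001 pos [ 0.4322 -0.2835  0.0504] t 31.0
```

Call:
move_arm(
  slide=[
    [0,0,2],
    [0,0,4],
    [0,0,5.5],
    [0,0,6.5],
    [0,0,7],
    [0,0,7],
  ],
  roll=[0,0,0,0,0,0],
)

```text
time: 31.6
position: [0.4306, -0.2841, -0.0206]
tool_rot: [-0.507, -3.1, -0.0]
ft_force: [-0.5, -0.5, 0.7]
grip_width: 0.715
grip_force: 0.0
```

Call:
move_arm(
  slide=[
    [0,0,0],
    [0,0,0],
    [0,0,0],
    [0,0,0],
    [0,0,0],
    [0,0,0],
    [0,0,0],
    [0,0,0],
  ],
  roll=[0,0,0,0,0,0,0,0],
  gripper=3.6,
  squeeze=16,
)

```text
time: 32.4
position: [0.431, -0.2845, -0.0198]
tool_rot: [0.508, 3.099, 0.0]
ft_force: [-0.7, 0.1, 6.1]
grip_width: 0.504
grip_force: 16.0
```

```bash
python3 -c "
from h import *
plan(.098,-.144,.0193)"
```

```text
slide [-21.3   16.5  -11.96] roll -0.389 pos [ 0.431  -0.2845 -0.0198] t 32.4
slide [-21.29  16.5   -8.26] roll -0.389 pos [ 0.431  -0.2845 -0.0198] t 32.4
slide [-21.29  16.5   -5.26] roll -0.389 pos [ 0.431  -0.2845 -0.0198] t 32.4
```

Call:
move_arm(
  slide=[
    [0,0,-2],
    [0,0,-6],
    [0,0,-11.5],
    [-3,2.5,-12],
    [-7,5.5,-12],
    [-11,8.5,-12],
    [-15,12,-12],
    [-19,15,-12],
    [-21.3,16.5,-12],
    [-21.3,16.5,-12],
    [-21.3,16.5,-12],
    [-21.3,16.5,-10],
    [-21.3,16.5,-9],
    [-21.3,16.5,-9],
    [-21.3,16.5,-9],
  ],
  roll=[0,0,0,-0.1,-0.2,-0.3,-0.39,-0.39,-0.39,-0.39,-0.39,-0.39,-0.39,-0.39,-0.39],
)

```text
time: 33.9
position: [0.6843, -0.1965, 0.0699]
tool_rot: [0.101, -3.14, -0.0]
ft_force: [-0.9, 0.2, 0.0]
grip_width: 0.502
grip_force: 16.0
```

Run:
```python
from h import *
plan(.098,-.144,.0195)
b=cams.get_image("side")[120:320,300:500];t=cams.get_image("top")[60:200,230:430]
cv2.imwrite("pics/p124.png",cv2.cvtColor(np.hstack([cv2.resize(b,(400,400),interpolation=cv2.INTER_CUBIC),np.pad(cv2.resize(t,(400,280)),((0,120),(0,0),(0,0)))]),cv2.COLOR_RGB2BGR))
```

```text
slide [-0.11  0.04 -3.01] roll 0.0 pos [ 0.6843 -0.1965  0.0699] t 33.9
slide [-0.11  0.04  0.71] roll 0.0 pos [ 0.6843 -0.1965  0.0699] t 33.9
slide [-0.11  0.04  3.71] roll 0.0 pos [ 0.6843 -0.1965  0.0699] t 33.9
```

View pics/p124.png

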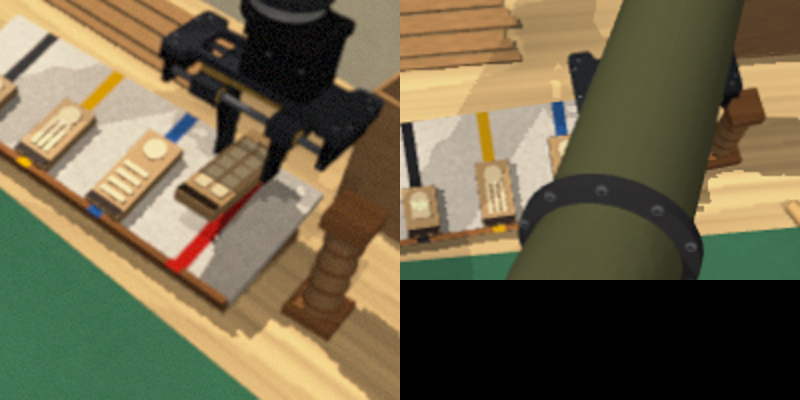

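Panels 64, 84 and 104 lie on black, yellow and blue at the lip, and 124 is over red. Part of the gripper hangs down near the column (crop 335,160), so I'll check clearance first.

Run:
```python
from h import *
K,d,R,t=P("side")
# leg bottom px (465,202) in the full image; candidate tool-y offset e
a=np.array([-np.sin(YW),np.cos(YW)]);u=np.array([np.cos(YW),np.sin(YW)])
for z in(.10,.12,.13,.14,.15,.16):
    w=onz("side",[(465,202),(489,167)],z)
    q=(w[:,:2]-[.6843,-.1965]);print(z,"tool x,y off",(np.c_[q@u,q@a]).round(3).tolist())
```

```text
0.1 tool x,y off [[0.056, -0.059], [0.189, -0.038]]
0.12 tool x,y off [[0.033, -0.067], [0.162, -0.046]]
0.13 tool x,y off [[0.021, -0.071], [0.148, -0.051]]
0.14 tool x,y off [[0.01, -0.075], [0.134, -0.055]]
0.15 tool x,y off [[-0.002, -0.079], [0.121, -0.059]]
0.16 tool x,y off [[-0.013, -0.083], [0.107, -0.064]]
```

Call:
move_arm(
  slide=[
    [0,0,0.5],
    [0,0,1],
    [0,0,1.4],
    [0,0,1.7],
    [0,0,2],
    [0,0,2.3],
    [0,0,2.3],
  ],
  roll=[0,0,0,0,0,0,0],
)

```text
time: 34.7
position: [0.6847, -0.1958, 0.046]
tool_rot: [0.102, -3.139, -0.0]
ft_force: [-0.1, -0.2, -0.5]
grip_width: 0.5
grip_force: 16.0
```

Call:
move_arm(
  slide=[
    [0,0,0.2],
    [0,0,0.4],
    [0,0,0.6],
    [0,0,0.8],
    [0,0,0.9],
    [0,0,0.9],
  ],
  roll=[0,0,0,0,0,0],
)

```text
time: 35.3
position: [0.685, -0.1962, 0.0376]
tool_rot: [-0.102, 3.14, -0.0]
ft_force: [-1.6, 0.2, 2.0]
grip_width: 0.506
grip_force: 16.0
```

Contact is with the slope only, with no sideways force. Going 2 mm lower, then releasing and rising.

Call:
move_arm(
  slide=[
    [0,0,0.2],
    [0,0,0.2],
    [0,0,0.2],
    [0,0,0.2],
    [0,0,0.2],
    [0,0,0.2],
    [0,0,0.2],
    [0,0,-1],
    [0,0,-4],
    [0,0,-8],
    [0,0,-12],
    [0,0,-15],
    [0,0,-15],
    [0,0,-15],
  ],
  roll=[0,0,0,0,0,0,0,0,0,0,0,0,0,0],
  gripper=6.0,
)

```text
time: 36.7
position: [0.6855, -0.1962, 0.1894]
tool_rot: [-0.102, 3.137, -0.001]
ft_force: [0.3, 0.4, -0.4]
grip_width: 0.687
grip_force: 0.0
```

Call:
move_arm(
  slide=[
    [4,4,0],
    [8,8,0],
    [12,12,0],
    [16,16,0],
    [20,20,0],
    [20,25,0],
    [20,30,0],
    [20,35,0],
    [20,40,0],
    [20,45,0],
    [20,48,0],
    [20,48,0],
    [20,48,0],
    [20,48,0],
    [20,48,0],
  ],
  roll=[0,0,0,0,0,0,0,0,0,0,0,0,0,0,0],
)

```text
time: 38.2
position: [0.4546, 0.2679, 0.1874]
tool_rot: [0.097, -3.14, 0.001]
ft_force: [0.0, -0.5, -1.0]
grip_width: 0.692
grip_force: 0.0
```

Run:
```python
from h import *
t=cams.get_image("top");b=cams.get_image("side")
cv2.imwrite("pics/topf.png",cv2.cvtColor(t,cv2.COLOR_RGB2BGR));cv2.imwrite("pics/sidef.png",cv2.cvtColor(b,cv2.COLOR_RGB2BGR))
cv2.imwrite("pics/fin.png",cv2.cvtColor(np.vstack([cv2.resize(t[95:195,200:420],(660,300),interpolation=cv2.INTER_CUBIC),cv2.resize(b[125:285,250:500],(468,300),interpolation=cv2.INTER_CUBIC)[:, :].copy() if 0 else np.pad(cv2.resize(b[125:285,250:500],(468,300),interpolation=cv2.INTER_CUBIC),((0,0),(0,192),(0,0)))]),cv2.COLOR_RGB2BGR))
```

```text
(no output)
```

View pics/fin.png

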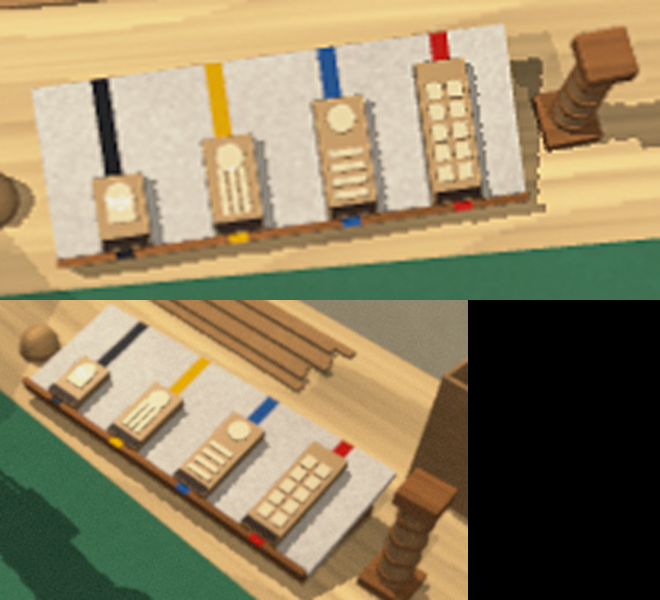

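Run:
```python
from h import *
f=lambda p:np.array(p,float)/3+[200,95]
a=np.array([-np.sin(YW),np.cos(YW)]);u=np.array([np.cos(YW),np.sin(YW)])
H={64:[(93,179),(143,173)],84:[(203,140),(252,133)],104:[(313,102),(363,96)],124:[(415,66),(466,59)]}
S=[(101,80),(215,65),(327,48),(439,33)]
for (k,h),s in zip(H.items(),S):
    z=.022+.309*k/1e3+.0095
    w=onz("top",f(h),z);m=w.mean(0)[:2];e=onz("top",f([s]),.068)[0,:2];v=w[0]-w[1]
    print(k,"dY mm",((m-e)@a*1e3).round(1),"X head",((m-C)@u*1e3).round(1),"expected",-71+k*.951-3,"yaw err deg",np.degrees(np.arctan2(v[1],v[0])-np.pi/2-YW).round(1))
```

```text
64 dY mm -2.4 X head -13.7 expected -13.136000000000003 yaw err deg -1.7
84 dY mm -1.2 X head 5.2 expected 5.884 yaw err deg -0.2
104 dY mm -1.7 X head 22.4 expected 24.903999999999996 yaw err deg -1.4
124 dY mm 4.8 X head 40.1 expected 43.92399999999999 yaw err deg -0.2
```

All four panels are within tolerance: centred to 5 mm, feet at the lip and straight to 2°. The column is unmoved and the arm is clear, so I'm handing in.

```bash
python3 -c "
from bench import workorder
print(workorder.close_job())"
```

```text
the job is handed in; nothing more can be done
None
```

I handed the job in at about 38 s of the 99 s limit: the 124, 104, 84 and 64 mm panels lie on the red, blue, yellow and black stripes, feet at the lip and within about 5 mm of centre by my camera measurements. The column wasn't knocked; no verdict came back.

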